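# Index the welding positioner by one turn of its hand wheel

## Robot

A 6-joint arm with a two-finger parallel gripper is mounted at the origin on the work surface. World frame = base frame: x ahead of the robot, y to its left, z up, the work surface at z = 0. Lengths are in m, angles in rad, forces in N, time in s.
With the tool pointing down it reaches from about 0.225 to 0.875 m from the base axis. Payload 3.4 kg.
Tool frame: the origin (TCP) lies at the very end of the fingers, on their centre line; the grasp point (between the pads) lies 19 mm behind it; z points along the fingers, y is the direction in which the jaws open and shut (so a half turn about z gives the same grasp; the last joint's range is limited). The gripper opens to 85 mm and grips with 20 to 120 N. Pads are 22 mm wide; open, the fingers measure 114 mm over their backs; the gripper's body (76 mm by 85 mm) begins 54 mm behind the grasp point. The pads swing forward as they close: fully open they stand 13 mm farther back than shut.
Start: joints at [0.99, 0.276, 1.505, -0, 1.361, -0.121], TCP at [0.255, 0.515, 0.231] pointing down, gripper open.
Joint ranges: [-2.89, 2.89], [-0.75, 2.08], [0.22, 2.7], [-1.18, 4.32], [0.11, 2.71], [-2.7, 2.7]. Speed limits (rad/s): [2.57, 2.57, 3.14, 3.14, 3.14, 3.14].

## Interface

Orientations are given as a rotation vector (axis times angle).
In Python, from station import * gives the robot as it stands.
- The arm moves only by the tool apply_moves, never from a script. Its arguments are lists of equal length, an entry for each row: "grip": the closure in counts, from 0 (fully open) to 255 (shut); "xyz": the shift along the tool's x, y, z in cm, a list of three; "yaw": the turn about the tool's z in degrees. A call has 1 to 10 rows; each row is the pose to reach, as a shift and turn from the pose commanded when the call began, along the tool's axes at that moment; what a row does not reach only later rows make up. A row lasts 1/10 s, in which the tool goes at most 50 mm and 8.59 degrees, less where a joint would pass 70% of its speed; a pose out of reach is approached as far as the arm can. A call with a gripper value outside its range is refused whole. The fingers move at their own pace and stop on an object; "grip_force" is the grip in N (left out, the last holds). Time passes only in rows, so rows that repeat a pose let the fingers close. It gives the time, the measured TCP pose, the force and the opening at its end, in the units of the state.
- observe(): the state, without advancing time (a new reading comes with each control period).
- get_image(name): name is "side" or "top" or "wrist"; returns the picture (384x512x3 uint8, red, green, blue); there is no depth.
- camera_model(name): a dict with "intrinsics" (3x3 intrinsics, pixels), "eye" and "orientation" of the camera in the world; the wrist camera has in their place "T_tool_cam" (4x4, takes a point from camera to tool coordinates, whose origin is the TCP and whose axes are the flange's). Camera axes: x right, y up, looking along -z (the intrinsics and any distortion apply to the point x, -y, -z); pixel columns grow to the right and rows downward; lengths in m; the calibration is good to about 2 mm. A picture is of the moment at which its call begins: read the wrist's pose just before it. camera_model takes no time and is no camera call.
- sign_off(): hands the job in, once; it reports no verdict.
The state is a dict: "time_s": time; "joint_positions": joint angles; "joint_vel": joint speeds; "tau": joint torques, N m; "tool_pos": TCP position; "tcp_rot": TCP orientation; "ft_force": force on the tool from outside, world axes, zero at the start; "moment": the same for the moment, N m; "finger_gap": opening from 0.0 (shut) to 1.0 (fully open).
Only numpy, scipy, OpenCV 4.12 (cv2) and the standard library are available. Lean on these libraries where they do the work, as an engineer would, in place of code of your own. Each camera call takes 0.05 s, during which the arm holds its last target. There are 200 camera calls.

## Task

Bring the next weld round on the bench positioner: push its hand wheel through exactly one full turn, clockwise seen from above, by its upright handle, so that the handle stands at the steel pointer again. Only push the handle, with closed fingertips or the outside of a finger: never take it between the fingers. Do not touch the faceplate or the workpiece on it, leave the pliers, can and grinding disc where they are, and finish clear of the wheel with the wheel at rest.

Things in the scene. Friction and masses are not known exactly. Their poses are not given: they have to be found in the camera images.
- wheel (a joint): turning angle of the hand wheel in rad about its vertical axis: 0 at the start, grows clockwise seen from above; one full turn is 6.283. It turns freely past that in both directions, with steady friction (about 0.2 N m, so 2 to 4 N at the handle), and stops almost at once when let go. It is geared 6:1 to the faceplate, which turns 60 degrees for one wheel turn.
- wheel_hub (a point): top centre of the wheel's hub, on the turning axis, 110 mm above the table. The bare steel hand wheel lies flat: rim 80 mm in radius to the centre of its 16 mm round bar, three spokes, hub 40 mm across; top of the rim 100 mm and of the hub 110 mm above the table.
- handle: upright black revolving handle on the wheel's rim, carried round with it and free to spin on its own pin: a round grip 26 mm across and 70 mm tall (20 mm across at its two ends), its axis vertical and 80 mm from the wheel's axis. The origin is the centre of its foot, 100 mm above the table; its top is 170 mm above the table. Nothing stands inside or outside its circle above 110 mm, for 100 mm beyond the rim.
- positioner: the green bench welding positioner, fixed to the table; origin on the table under the wheel's axis. Its +x axis points from the wheel to the faceplate; grey foot plate 385 x 170 mm. Its -y axis points from the wheel's axis to the steel pointer, a small horizontal blade just outside the rim (103 to 129 mm from the axis, top 96 mm above the table). The handle stands at the pointer at the start.
- faceplate: round steel faceplate, 130 mm across and 14 mm thick, its axis 230 mm from the wheel's, with a square flange and pipe stub fixed on it, up to 145 mm above the table; origin at the centre of the plate's underside, 76 mm above the table. Not to be touched.
- pliers: loose yellow-handled pliers, 170 mm long, 16 mm high, lying on the table; origin under the middle. Bystander.
- paint_can: loose closed tin can, 72 mm across, 95 mm tall, standing; origin at the centre of its underside. Bystander.
- grinding_disc: loose flat grinding disc, 115 mm across, 6 mm thick, with a 22 mm hole, lying on the table; origin at the centre of its underside. Bystander.

How it is judged:
On the way, in this order (a step that is already met when the one before it is completed fails the run):
1. the handle is being pushed, the wheel past a twentieth of a turn clockwise (value of joint wheel above 0.35 rad and contact force between the fingers and handle above 0.3 N), for 0.04 s.
2. the handle is being pushed, past a third of a turn (value of joint wheel above 2.2 rad and contact force between the fingers and handle above 0.3 N), for 0.04 s.
3. the handle is being pushed, past two thirds of a turn (value of joint wheel above 4.3 rad and contact force between the fingers and handle above 0.3 N), for 0.04 s.
At the end, for the whole second after the job is handed in: The wheel has gone one full turn clockwise from its start, within 0.18 rad (10 degrees) either way, and is at rest (under 0.05 rad/s); pliers, can and disc are within 20 mm of where they were (value of joint wheel between 6.103 and 6.463 rad and velocity of joint wheel between -0.05 and 0.05 rad/s and distance of each of pliers, paint_can, grinding_disc from where it was at the start of the episode below 0.02 m); the robot touches nothing.
It fails at once if the handle is taken between the fingers (the grasp point within 12 mm of the handle's axis, below its top) (horizontal distance between the grasp point and handle below 0.012 m and z of the grasp point in the frame of handle between -0.02 and 0.07 m).
It fails at once if the robot touches the faceplate or its workpiece (contact force between any of the arm, the fingers and faceplate above 0.5 N).
It fails at once if the pliers, can or grinding disc is moved 20 mm or lifted (distance of any of pliers, paint_can, grinding_disc from where it was at the start of the episode above 0.02 m).
It also fails if it takes over 64 s, if anything falls off the work surface, if the arm or the gripper's body presses on something with over 40 N, if the wrist force passes 120 N, or if a joint passes its speed limit or range.

## Working session

There is one attempt and no reset: what is moved stays moved. The work goes in short steps, Python scripts to look and compute and a tool call to move; the robot and the scene stay as the last step left them, time stands still between calls to the robot, and variables do not carry over. Pictures are saved under pics/ and viewed, about 8 in all and at most 12, crops included, and the job is handed in when it is done.

Besides the shell and the picture viewer there is one more tool, called after "Request:" as name([rows], argument=value, ...), one row to a line, values as JSON. apply_moves: Moves the arm, as the interface text tells. Its arguments: {"type":"object","properties":{"grip":{"type":"array"},"xyz":{"type":"array"},"yaw":{"type":"array"},"grip_force":{"type":"number"}},"required":["grip","xyz","yaw"]}

```bash
mkdir -p pics; ls; python3 - <<'E'
from station import *
import cv2,numpy as np
s=observe();print(s)
for n in("side","top","wrist"):
    cv2.imwrite(f"pics/{n}0.png",get_image(n)[:,:,::-1]);print(n,camera_model(n))
a=cv2.imread("pics/side0.png");b=cv2.imread("pics/top0.png")
E
```

```text
pics
{'time_s': 0.0, 'joint_positions': array([ 9.89999100e-01,  2.76581554e-01,  1.50613563e+00, -1.01356770e-05,
        1.36074361e+00, -1.21011435e-01]), 'joint_vel': array([-0.00090589,  0.00081447,  0.00022569, -0.00206091,  0.00120549,
       -0.00124887]), 'tau': array([-1.12648468e-03, -4.16760635e+01, -2.45804930e+01, -5.18684692e-05,
        1.10479421e-02,  4.67866045e-06]), 'tool_pos': array([0.25487118, 0.51481688, 0.23044641]), 'tcp_rot': array([-7.15737158e-01, -3.05832325e+00,  2.76044476e-03]), 'ft_force': array([ 0.50142361, -0.34676891,  0.4904635 ]), 'moment': array([-0.05364596,  0.00742821,  0.02458551]), 'finger_gap': 0.9997351216199892}
side {'intrinsics': array([[414.41422973,   0.        , 255.79685431],
       [  0.        , 414.41422973, 193.37757161],
       [  0.        ,   0.        ,   1.        ]]), 'eye': array([0.40143624, 0.61723455, 0.90023605]), 'orientation': array([ 0.15229554, -0.97312883, -2.69785739])}
top {'intrinsics': array([[361.52410873,   0.        , 250.9336126 ],
       [  0.        , 361.52410873, 192.77829742],
       [  0.        ,   0.        ,   1.        ]]), 'eye': array([ 0.52863442, -0.04414182,  1.02411808]), 'orientation': array([ 0.06363438, -0.07019642, -1.54777208])}
wrist {'intrinsics': array([[292.46343067,   0.        , 257.74884307],
       [  0.        , 292.46343067, 196.88105275],
       [  0.        ,   0.        ,   1.        ]]), 'T_tool_cam': array([[ 1.09161640e-04,  9.49282249e-01,  3.14425189e-01,
         8.11302236e-02],
       [ 9.99999951e-01, -1.08864253e-05, -3.14311156e-04,
        -6.66048427e-04],
       [-2.94947035e-04,  3.14425208e-01, -9.49282203e-01,
        -1.42550897e-01],
       [ 0.00000000e+00,  0.00000000e+00,  0.00000000e+00,
         1.00000000e+00]])}
```

View pics/top0.png

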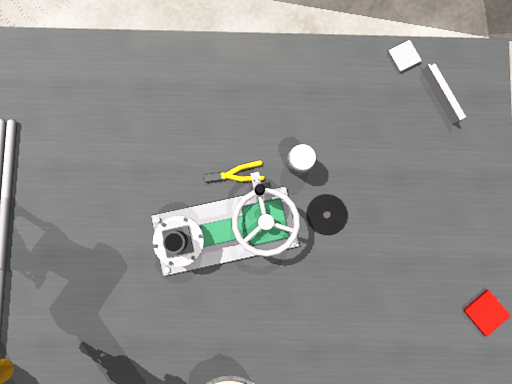

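View pics/side0.png

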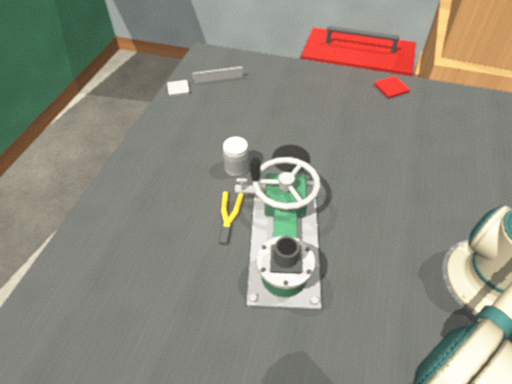

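The top view shows the hub near (266,222), handle (260,189), faceplate (178,241), can (302,157), disc (327,214) and pliers (235,173). In the side view the hub is near (287,180) and the handle near (255,168).

```bash
cat > h.py <<'E'
import numpy as np, cv2
from scipy.spatial.transform import Rotation as R
from station import *
def ray(cam,u,v):
    m=camera_model(cam);K=m["intrinsics"]
    d=np.array([(u-K[0,2])/K[0,0],-(v-K[1,2])/K[1,1],-1.])
    return m["eye"],R.from_rotvec(m["orientation"]).as_matrix()@d
def onz(cam,u,v,z):
    e,d=ray(cam,u,v);return (e+d*(z-e[2])/d[2])[:2]
E
python3 - <<'E'
from h import *
T=cv2.imread("pics/top0.png");S=cv2.imread("pics/side0.png")
def tri(a,b):
    (e,d),(f,g)=ray("top",*a),ray("side",*b)
    t=np.linalg.lstsq(np.c_[d,-g],f-e,rcond=None)[0];p=e+d*t[0];q=f+g*t[1];return (p+q)/2,np.linalg.norm(p-q)
print("hub tri",tri((266,222),(287,179)))
# rim ellipse: bright low-sat pixels near wheel; outer contour of bright
for n,I,c,r in(("top",T,(266,222),36),("side",S,(287,183),40)):
    hsv=cv2.cvtColor(I,cv2.COLOR_BGR2HSV);m=((hsv[...,2]>190)&(hsv[...,1]<40)).astype(np.uint8)
    k=np.zeros_like(m);cv2.circle(k,c,r,1,-1);m&=k
    # outermost rim pixels by angle
    ys,xs=np.nonzero(m);P=np.array([onz(n,x,y,.092) for x,y in zip(xs,ys)])
    c0=onz(n,*c,.092)
    for _ in range(8):
        rr=np.hypot(*(P-c0).T);s=(rr>.068)&(rr<.09);Q=P[s]
        A=np.c_[2*Q,np.ones(len(Q))];x=np.linalg.lstsq(A,(Q**2).sum(1),rcond=None)[0];c0=x[:2]
    print(n,"rim centre",c0,"r",np.sqrt(x[2]+c0@c0),len(Q))
    print(n,"hub z.11",onz(n,*((266,222) if n=="top" else (287,179)),.11))
hsv=cv2.cvtColor(T,cv2.COLOR_BGR2HSV)
m=(hsv[...,2]<45).astype(np.uint8)
for y,x,nm,z in((189,260,"handle",.17),(214,327,"disc",.006),(241,175,"pipe",.145)):
    k=np.zeros_like(m);cv2.circle(k,(x,y),9 if nm=="handle" else 24,1,-1)
    ys,xs=np.nonzero(m&k);print(nm,xs.mean(),ys.mean(),len(xs),onz("top",xs.mean(),ys.mean(),z))
print("can",onz("top",302,157,.095),"plate",onz("top",178,241,.09))
big=[cv2.resize(T[140:290,140:360],None,fx=3,fy=3,interpolation=cv2.INTER_CUBIC)]
cv2.imwrite("pics/topc.png",big[0])
E
```

```text
hub tri (array([ 0.53372742, -0.08720914,  0.10008635]), np.float64(0.0004866126861121836))
top rim centre [ 0.53578627 -0.08487458] r 0.08023384624881968 1154
top hub z.11 [ 0.53390919 -0.08670189]Traceback (most recent call last):
  File "<stdin>", line 12, in <module>
  File "h.py", line 9, in onz
    e,d=ray(cam,u,v);return (e+d*(z-e[2])/d[2])[:2]
        ~~~^^^^^^^^^
  File "h.py", line 5, in ray
    m=camera_model(cam);K=m["intrinsics"]
ValueError: time passes only in moves, steps and waits
```

```bash
sed -i 's/^def ray/import functools\ncm=functools.lru_cache(None)(camera_model)\ndef ray/; s/m=camera_model(cam)/m=cm(cam)/' h.py
python3 - <<'E'
from h import *
T=cv2.imread("pics/top0.png");S=cv2.imread("pics/side0.png")
for n,I,c,r in(("top",T,(266,222),36),("side",S,(287,183),40)):
    hsv=cv2.cvtColor(I,cv2.COLOR_BGR2HSV);m=((hsv[...,2]>190)&(hsv[...,1]<40)).astype(np.uint8)
    k=np.zeros_like(m);cv2.circle(k,c,r,1,-1);m&=k
    ys,xs=np.nonzero(m);P=np.array([onz(n,x,y,.096) for x,y in zip(xs,ys)])
    c0=onz(n,*c,.096)
    for _ in range(8):
        rr=np.hypot(*(P-c0).T);s=(rr>.068)&(rr<.092);Q=P[s]
        A=np.c_[2*Q,np.ones(len(Q))];x=np.linalg.lstsq(A,(Q**2).sum(1),rcond=None)[0];c0=x[:2]
    print(n,"rim centre",c0,"r",np.sqrt(x[2]+c0@c0),len(Q))
    print(n,"hub z.11",onz(n,*((266,222) if n=="top" else (287,179)),.11))
hsv=cv2.cvtColor(T,cv2.COLOR_BGR2HSV)
m=(hsv[...,2]<45).astype(np.uint8)
for y,x,nm,z in((189,260,"handle",.17),(214,327,"disc",.006),(241,175,"pipe",.145)):
    k=np.zeros_like(m);cv2.circle(k,(x,y),9 if nm=="handle" else 24,1,-1)
    ys,xs=np.nonzero(m&k);print(nm,xs.mean(),ys.mean(),len(xs),onz("top",xs.mean(),ys.mean(),z))
print("can",onz("top",302,157,.095),"plate",onz("top",178,241,.09))
cv2.imwrite("pics/topc.png",cv2.resize(T[140:290,140:360],None,fx=3,fy=3,interpolation=cv2.INTER_CUBIC))
s=observe();print(s["time_s"],R.from_rotvec(s["tcp_rot"]).as_matrix().round(3))
E
```

```text
top rim centre [ 0.53566231 -0.08483056] r 0.08019775309079898 1182
top hub z.11 [ 0.53390919 -0.08670189]
side rim centre [ 0.53616726 -0.08179445] r 0.07974511166691277 934
side hub z.11 [ 0.53185246 -0.07852698]
handle 259.5 189.57692307692307 52 [ 0.60991511 -0.06708446]
disc 312.80555555555554 221.75 36 [ 0.53807698 -0.2230401 ]
pipe 182.54054054054055 241.13513513513513 37 [0.4833483  0.11528122]
can [ 0.70468454 -0.17804777] plate [0.48060816 0.13688465]
0.15 [[-0.896  0.444 -0.001]
 [ 0.444  0.896 -0.001]
 [ 0.    -0.001 -1.   ]]
```

View pics/topc.png

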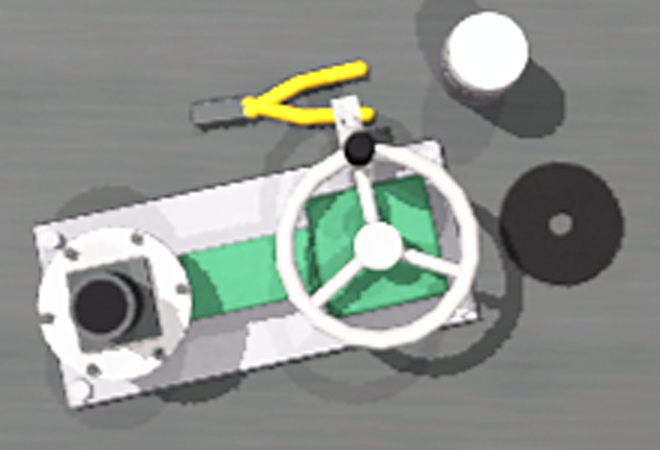

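The crop confirms the layout: handle at the pointer, hub centre ≈ (0.5357, −0.0835), handle bearing ≈ 13.5°. The rim radius measures 80 mm and the hub–faceplate distance 228 mm, both as given. I'll close the fingers, yaw so the tool axes line up with the world axes, and approach at height.

Request:
apply_moves([
  [-1.5, -1, 0],
  [-4, -2.5, 0],
  [-7, -4.3, 0],
  [-10, -6.2, 0],
  [-13, -8, 0],
  [-16, -9.9, 0],
  [-19, -11.8, 0],
  [-22, -13.6, 0],
  [-25, -15.5, 0],
  [-27, -16.8, 0],
], grip=[255, 255, 255, 255, 255, 255, 255, 255, 255, 255], yaw=[-2.6, -5.2, -8, -10.6, -13.2, -16, -18.6, -21.2, -24, -26.4])

```text
time_s: 1.15
tool_pos: [0.4234, 0.2429, 0.2311]
tcp_rot: [-0.002, 3.142, -0.001]
ft_force: [0.6, -0.1, -0.6]
finger_gap: -0.001
```

```bash
python3 - <<'E'
from h import *
s=observe();M=R.from_rotvec(s["tcp_rot"]).as_matrix();print(s["tool_pos"],s["ft_force"],s["finger_gap"],M.round(3))
C=np.array([.5357,-.0835]);a=np.radians(48);t=C+.08*np.array([np.cos(a),np.sin(a)])
print(t,M.T@np.r_[t-s["tool_pos"][:2],0]*100)
E
```

```text
[0.42343514 0.24294109 0.23112896] [ 0.61094205 -0.09856464 -0.6417916 ] -0.0008050929709320625 [[-1.    -0.001  0.   ]
 [-0.001  1.    -0.001]
 [-0.    -0.001 -1.   ]]
[ 0.58923045 -0.02404841] [-1.65395855e+01 -2.67237066e+01  1.98733932e-02]
```

Request:
apply_moves([
  [-1, -1.5, 0],
  [-3, -4.7, 0],
  [-5, -8, 0],
  [-7, -11.3, 0],
  [-9, -14.5, 0],
  [-11, -17.8, 0],
  [-13, -21, 0],
  [-15, -24.2, 0],
  [-16.5, -26.7, 0],
  [-16.5, -26.7, 0],
], grip=[255, 255, 255, 255, 255, 255, 255, 255, 255, 255], yaw=[0, 0, 0, 0, 0, 0, 0, 0, 0, 0])

```text
time_s: 2.15
tool_pos: [0.5897, -0.0254, 0.2304]
tcp_rot: [0.004, 3.141, -0.003]
ft_force: [-0.5, 0.3, 0.2]
finger_gap: 0.004
```

```bash
python3 - <<'E'
from h import *
s=observe();print(s["tool_pos"],s["ft_force"])
I=get_image("wrist");cv2.imwrite("pics/w1.png",I[:,:,::-1])
E
```

```text
[ 0.58972482 -0.02543172  0.23042039] [-0.45595684  0.25666465  0.15560133]
```

View pics/w1.png

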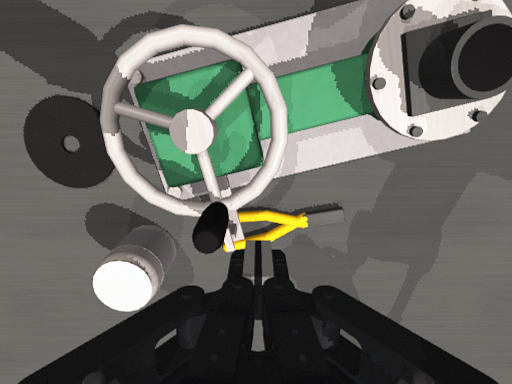

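The wrist view shows the hub at (193,131), the handle top at about (206,240), the closed fingertips at (258,255), and clear space behind the handle.

```bash
cat >> h.py <<'E'
def wonz(s,u,v,z):
    m=cm("wrist");K=m["intrinsics"];T=m["T_tool_cam"];M=R.from_rotvec(s["tcp_rot"]).as_matrix()
    d=M@T[:3,:3]@np.array([(u-K[0,2])/K[0,0],-(v-K[1,2])/K[1,1],-1.]);e=s["tool_pos"]+M@T[:3,3]
    return (e+d*(z-e[2])/d[2])[:2]
E
python3 - <<'E'
from h import *
s=observe();h=wonz(s,193,130,.11);k=wonz(s,206,240,.17);f=wonz(s,210,211,.17)
print("hub",h,"handle top",k,np.hypot(*(k-h)),np.degrees(np.arctan2(*(k-h)[::-1])))
C=np.array([.5357,-.0835])
for a in (48,40,35): print(a,C+.08*np.array([np.cos(np.radians(a)),np.sin(np.radians(a))]))
p=s["tool_pos"];print(p)
# shifts (cm, tool axes) around the circle, relative to alpha=48
P=lambda a:C+.08*np.array([np.cos(np.radians(a)),np.sin(np.radians(a))])
for a0 in range(48,-330,-40):
    print(a0,[[round(-(P(a)-P(a0))[0]*100,1),round((P(a)-P(a0))[1]*100,1)] for a in np.arange(a0-4,a0-41,-4)])
E
```

```text
hub [ 0.53177918 -0.0806279 ] handle top [ 0.60893346 -0.06350713] 0.07903102874862133 12.511378730695974
48 [ 0.58923045 -0.02404841]
40 [ 0.59698356 -0.03207699]
35 [ 0.60123216 -0.03761389]
[ 0.58830518 -0.02337376  0.23041769]
48 [[np.float64(-0.4), np.float64(-0.4)], [np.float64(-0.8), np.float64(-0.8)], [np.float64(-1.1), np.float64(-1.2)], [np.float64(-1.4), np.float64(-1.7)], [np.float64(-1.7), np.float64(-2.2)], [np.float64(-2.0), np.float64(-2.7)], [np.float64(-2.2), np.float64(-3.2)], [np.float64(-2.3), np.float64(-3.7)], [np.float64(-2.5), np.float64(-4.3)], [np.float64(-2.6), np.float64(-4.8)]]
8 [[np.float64(-0.1), np.float64(-0.6)], [np.float64(-0.1), np.float64(-1.1)], [np.float64(-0.1), np.float64(-1.7)], [np.float64(-0.0), np.float64(-2.2)], [np.float64(0.1), np.float64(-2.8)], [np.float64(0.2), np.float64(-3.3)], [np.float64(0.4), np.float64(-3.8)], [np.float64(0.6), np.float64(-4.4)], [np.float64(0.9), np.float64(-4.9)], [np.float64(1.1), np.float64(-5.4)]]
-32 [[np.float64(0.3), np.float64(-0.5)], [np.float64(0.7), np.float64(-0.9)], [np.float64(1.0), np.float64(
[... 2195 characters left out ...]
64(-0.1)], [np.float64(-1.7), np.float64(-0.2)], [np.float64(-2.2), np.float64(-0.4)], [np.float64(-2.7), np.float64(-0.6)], [np.float64(-3.2), np.float64(-0.8)], [np.float64(-3.7), np.float64(-1.1)], [np.float64(-4.2), np.float64(-1.4)], [np.float64(-4.6), np.float64(-1.7)], [np.float64(-5.1), np.float64(-2.0)]]
-312 [[np.float64(-0.4), np.float64(-0.4)], [np.float64(-0.8), np.float64(-0.8)], [np.float64(-1.1), np.float64(-1.2)], [np.float64(-1.4), np.float64(-1.7)], [np.float64(-1.7), np.float64(-2.2)], [np.float64(-2.0), np.float64(-2.7)], [np.float64(-2.2), np.float64(-3.2)], [np.float64(-2.3), np.float64(-3.7)], [np.float64(-2.5), np.float64(-4.3)], [np.float64(-2.6), np.float64(-4.8)]]
```

Request:
apply_moves([
  [0, 0, 1],
  [0, 0, 3],
  [0, 0, 5],
  [0, 0, 7],
  [0, 0, 9],
  [0, 0, 10],
  [0, 0, 10],
], grip=[255, 255, 255, 255, 255, 255, 255], yaw=[0, 0, 0, 0, 0, 0, 0])

```text
time_s: 2.9
tool_pos: [0.586, -0.0206, 0.1296]
tcp_rot: [0.004, -3.138, -0.001]
ft_force: [-0.7, 0.3, 0.5]
finger_gap: 0.002
```

Request:
apply_moves([
  [-0.4, -0.4, 0],
  [-0.8, -0.8, 0],
  [-1.1, -1.2, 0],
  [-1.4, -1.7, 0],
  [-1.7, -2.2, 0],
  [-2.0, -2.7, 0],
  [-2.2, -3.2, 0],
  [-2.3, -3.7, 0],
  [-2.5, -4.3, 0],
  [-2.6, -4.8, 0],
], grip=[255, 255, 255, 255, 255, 255, 255, 255, 255, 255], yaw=[0, 0, 0, 0, 0, 0, 0, 0, 0, 0])

```text
time_s: 3.9
tool_pos: [0.6141, -0.0704, 0.1313]
tcp_rot: [-0.001, 3.141, 0.0]
ft_force: [-0.1, 1.9, 2.3]
finger_gap: 0.0
```

```bash
python3 - <<'E'
from h import *
s=observe();print(s["tool_pos"],s["ft_force"],s["tau"].round(2))
I=get_image("wrist");cv2.imwrite("pics/w2.png",I[:,:,::-1])
E
```

```text
[ 0.61410312 -0.07035724  0.13132528] [-0.06126294  1.90733271  2.34779301] [ -1.41 -45.98 -22.04  -0.87  -0.29   0.06]
```

View pics/w2.png

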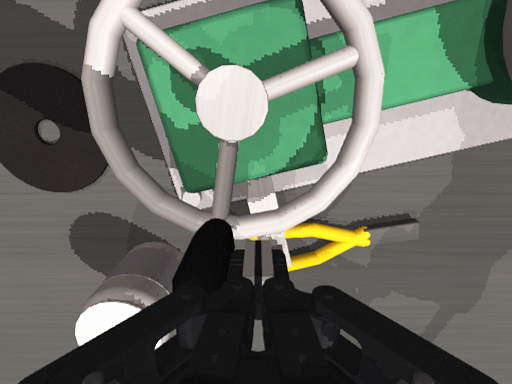

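The outside of the finger is against the handle at about (205,255), and the wheel is turning: its spoke has moved off the pointer. I'll continue along the arc.

Request:
apply_moves([
  [-0.1, -0.6, 0],
  [-0.1, -1.1, 0],
  [-0.1, -1.7, 0],
  [0, -2.2, 0],
  [0.1, -2.8, 0],
  [0.2, -3.3, 0],
  [0.4, -3.8, 0],
  [0.6, -4.4, 0],
  [0.9, -4.9, 0],
  [1.1, -5.4, 0],
], grip=[255, 255, 255, 255, 255, 255, 255, 255, 255, 255], yaw=[0, 0, 0, 0, 0, 0, 0, 0, 0, 0])

```text
time_s: 4.95
tool_pos: [0.6029, -0.1246, 0.1312]
tcp_rot: [-0.001, 3.141, -0.001]
ft_force: [1.5, 2.4, -0.9]
finger_gap: -0.0
```

Request:
apply_moves([
  [0.3, -0.5, 0],
  [0.7, -0.9, 0],
  [1.0, -1.3, 0],
  [1.4, -1.7, 0],
  [1.9, -2.1, 0],
  [2.3, -2.4, 0],
  [2.8, -2.7, 0],
  [3.3, -3.0, 0],
  [3.8, -3.2, 0],
  [4.3, -3.4, 0],
], grip=[255, 255, 255, 255, 255, 255, 255, 255, 255, 255], yaw=[0, 0, 0, 0, 0, 0, 0, 0, 0, 0])

```text
time_s: 5.95
tool_pos: [0.5597, -0.1584, 0.1313]
tcp_rot: [-0.002, 3.141, -0.001]
ft_force: [2.6, 1.8, -0.5]
finger_gap: 0.001
```

```bash
python3 - <<'E'
from h import *
s=observe();print(s["tool_pos"],s["ft_force"])
a=np.degrees(np.arctan2(*(s["tool_pos"][:2]-[.5352,-.0833])[::-1]));print(a)
A=get_image("wrist")[:,:,::-1];B=cv2.resize(get_image("top")[140:290,180:400,::-1],(512,349))
cv2.imwrite("pics/w3.png",cv2.resize(np.vstack([A,B]),None,fx=.8,fy=.8))
E
```

```text
[ 0.55969661 -0.15844415  0.13134381] [ 2.61006872  1.78819817 -0.45028665]
-71.94429801709596
```

View pics/w3.png

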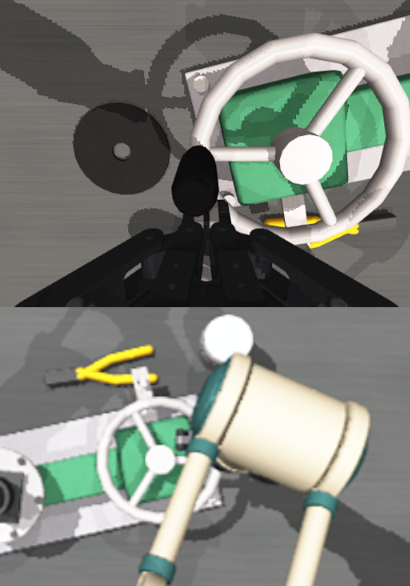

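The handle is at about −92° (wheel about 1.85 rad), in contact with the fingertips and trailing the pusher by 20° as planned. I'll carry on.

Request:
apply_moves([
  [0.5, -0.2, 0],
  [1.1, -0.3, 0],
  [1.6, -0.3, 0],
  [2.2, -0.4, 0],
  [2.8, -0.4, 0],
  [3.3, -0.3, 0],
  [3.9, -0.3, 0],
  [4.4, -0.2, 0],
  [4.9, 0, 0],
  [5.5, 0.2, 0],
], grip=[255, 255, 255, 255, 255, 255, 255, 255, 255, 255], yaw=[0, 0, 0, 0, 0, 0, 0, 0, 0, 0])

```text
time_s: 7.05
tool_pos: [0.5048, -0.1562, 0.1314]
tcp_rot: [-0.002, 3.141, -0.001]
ft_force: [3.5, -0.1, -0.3]
finger_gap: 0.001
```

Request:
apply_moves([
  [0.5, 0.2, 0],
  [1.0, 0.5, 0],
  [1.5, 0.8, 0],
  [1.9, 1.1, 0],
  [2.4, 1.5, 0],
  [2.8, 1.9, 0],
  [3.1, 2.3, 0],
  [3.5, 2.7, 0],
  [3.8, 3.2, 0],
  [4.1, 3.7, 0],
], grip=[255, 255, 255, 255, 255, 255, 255, 255, 255, 255], yaw=[0, 0, 0, 0, 0, 0, 0, 0, 0, 0])

```text
time_s: 8.05
tool_pos: [0.4631, -0.1187, 0.1312]
tcp_rot: [0.002, -3.14, 0.0]
ft_force: [0.5, -3.1, 1.3]
finger_gap: -0.001
```

```bash
python3 - <<'E'
from h import *
s=observe();print(s["tool_pos"],s["ft_force"])
a=np.degrees(np.arctan2(*(s["tool_pos"][:2]-[.5352,-.0833])[::-1]));print(a)
A=get_image("wrist")[:,:,::-1];cv2.imwrite("pics/w4.png",A)
E
```

```text
[ 0.46314171 -0.11868427  0.13124123] [ 0.49835033 -3.12556563  1.28584245]
-153.84662408916617
```

View pics/w4.png

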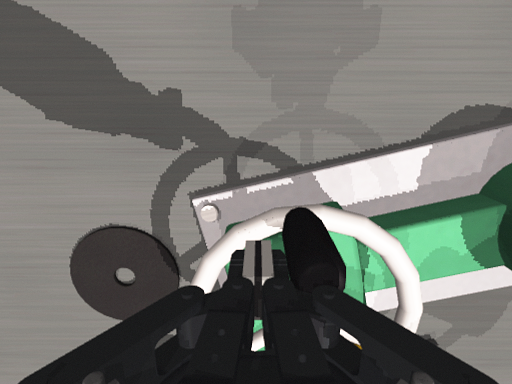

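The handle, at about (312,255), is now ahead of the other finger's outside, with the wheel a little past half a turn. The contact force is 3 N.

Request:
apply_moves([
  [0.2, 0.5, 0],
  [0.5, 1.0, 0],
  [0.6, 1.6, 0],
  [0.8, 2.1, 0],
  [0.9, 2.6, 0],
  [0.9, 3.2, 0],
  [0.9, 3.8, 0],
  [0.9, 4.3, 0],
  [0.9, 4.9, 0],
  [0.8, 5.4, 0],
], grip=[255, 255, 255, 255, 255, 255, 255, 255, 255, 255], yaw=[0, 0, 0, 0, 0, 0, 0, 0, 0, 0])

```text
time_s: 9.1
tool_pos: [0.4551, -0.0642, 0.1311]
tcp_rot: [0.002, -3.14, -0.001]
ft_force: [-1.0, -3.0, -1.0]
finger_gap: 0.002
```

Request:
apply_moves([
  [-0.1, 0.5, 0],
  [-0.3, 1.1, 0],
  [-0.5, 1.6, 0],
  [-0.8, 2.1, 0],
  [-1.0, 2.6, 0],
  [-1.4, 3.0, 0],
  [-1.7, 3.5, 0],
  [-2.1, 3.9, 0],
  [-2.5, 4.3, 0],
  [-2.9, 4.6, 0],
], grip=[255, 255, 255, 255, 255, 255, 255, 255, 255, 255], yaw=[0, 0, 0, 0, 0, 0, 0, 0, 0, 0])

```text
time_s: 10.1
tool_pos: [0.4849, -0.0184, 0.1311]
tcp_rot: [0.001, -3.141, -0.001]
ft_force: [-2.5, -1.8, -0.4]
finger_gap: -0.004
```

```bash
python3 - <<'E'
from h import *
s=observe();print(s["tool_pos"],s["ft_force"])
a=np.degrees(np.arctan2(*(s["tool_pos"][:2]-[.5352,-.0833])[::-1]));print(a)
A=get_image("wrist")[:,:,::-1];B=cv2.resize(get_image("top")[140:290,140:360,::-1],(512,349))
cv2.imwrite("pics/w5.png",cv2.resize(np.vstack([A,B]),None,fx=.8,fy=.8))
E
```

```text
[ 0.48493303 -0.01838976  0.13114416] [-2.45430084 -1.81161041 -0.40875052]
127.7544650608039
```

View pics/w5.png

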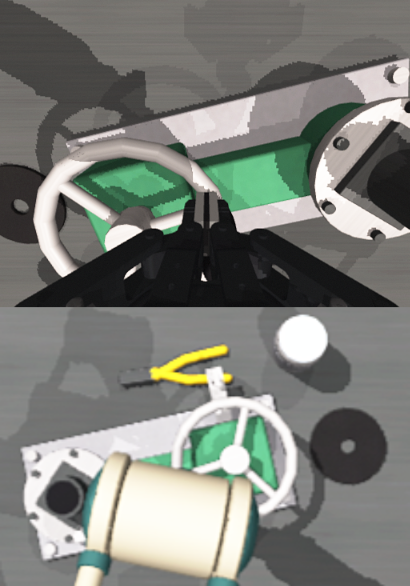

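A spoke at about 105° marks the handle just ahead of the fingers, so the wheel is at about 4.7 rad, and contact is still 3 N. I'll continue to about −312° and then look.

Request:
apply_moves([
  [-0.5, 0.3, 0],
  [-0.9, 0.6, 0],
  [-1.4, 0.9, 0],
  [-1.9, 1.1, 0],
  [-2.5, 1.3, 0],
  [-3.0, 1.5, 0],
  [-3.5, 1.6, 0],
  [-4.1, 1.7, 0],
  [-4.6, 1.7, 0],
  [-5.2, 1.7, 0],
], grip=[255, 255, 255, 255, 255, 255, 255, 255, 255, 255], yaw=[0, 0, 0, 0, 0, 0, 0, 0, 0, 0])

```text
time_s: 11.2
tool_pos: [0.5371, -0.0019, 0.1313]
tcp_rot: [0.001, -3.141, -0.0]
ft_force: [-3.3, 0.7, 1.5]
finger_gap: 0.0
```

Request:
apply_moves([
  [-0.6, 0, 0],
  [-1.1, -0.1, 0],
  [-1.7, -0.2, 0],
  [-2.2, -0.4, 0],
  [-2.7, -0.6, 0],
  [-3.2, -0.8, 0],
  [-3.7, -1.1, 0],
  [-4.2, -1.4, 0],
  [-4.6, -1.7, 0],
  [-5.0, -2.0, 0],
], grip=[255, 255, 255, 255, 255, 255, 255, 255, 255, 255], yaw=[0, 0, 0, 0, 0, 0, 0, 0, 0, 0])

```text
time_s: 12.2
tool_pos: [0.5872, -0.0221, 0.1312]
tcp_rot: [0.001, -3.142, -0.001]
ft_force: [-3.3, 2.2, 1.6]
finger_gap: 0.001
```

```bash
python3 - <<'E'
from h import *
s=observe();print(s["tool_pos"],s["ft_force"])
a=np.degrees(np.arctan2(*(s["tool_pos"][:2]-[.5352,-.0833])[::-1]));print(a)
A=get_image("wrist")[:,:,::-1];B=cv2.resize(get_image("top")[140:290,140:360,::-1],(512,349))
cv2.imwrite("pics/w6.png",cv2.resize(np.vstack([A,B]),None,fx=.8,fy=.8))
E
```

```text
[ 0.58717391 -0.02211129  0.1312417 ] [-3.31899586  2.17866598  1.59647777]
49.65530756142302
```

View pics/w6.png

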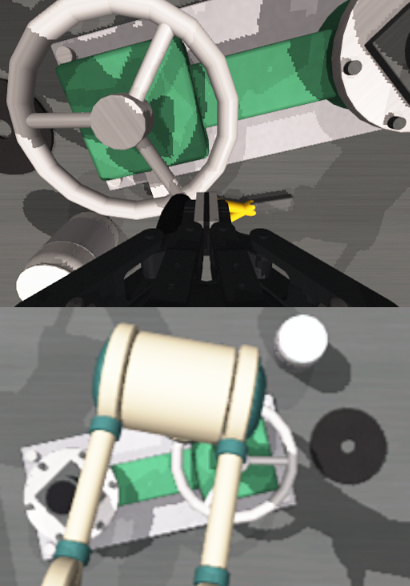

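```bash
python3 - <<'E'
from h import *
s=observe()
C=wonz(s,150,152,.11);print(C)
for u,v in((35,150),(206,40),(221,237)):
    p=wonz(s,u,v,.094);print(p,np.hypot(*(p-C)),np.degrees(np.arctan2(*(p-C)[::-1])))
# same check on start image: pose known
s0=dict(tool_pos=np.array([.5897,-.0254,.2304]),tcp_rot=np.array([.004,3.141,-.003]))
C=wonz(s0,193,130,.11)
for u,v in((115,106),(245,75),(215,195)):
    p=wonz(s0,u,v,.094);print("start",p,np.hypot(*(p-C)),np.degrees(np.arctan2(*(p-C)[::-1])))
E
```

```text
[ 0.53469001 -0.08348054]
[ 0.53625873 -0.16002056] 0.07655610237809071 -88.82586276142322
[ 0.47569231 -0.05146804] 0.0671232314307904 151.51548117588854
[ 0.59527253 -0.04790138] 0.070257517587862 30.42503950166291
start [ 0.51329172 -0.15598988] 0.07581003687739069 -105.34186248452866
start [ 0.48743852 -0.03703024] 0.06488554298955829 135.0372831304592
start [ 0.59876108 -0.06892371] 0.06688429539323375 12.045237639640249
```

The spokes read 31° now against 13.9° at the start, so 17° remain. I'll make the last small arc and check before backing off.

Request:
apply_moves([
  [-0.4, -0.4, 0],
  [-0.7, -0.7, 0],
  [-1.0, -1.0, 0],
  [-1.2, -1.3, 0],
  [-1.4, -1.5, 0],
  [-1.5, -1.7, 0],
  [-1.5, -1.7, 0],
  [-1.5, -1.7, 0],
], grip=[255, 255, 255, 255, 255, 255, 255, 255], yaw=[0, 0, 0, 0, 0, 0, 0, 0])

```text
time_s: 13.1
tool_pos: [0.6024, -0.0393, 0.1314]
tcp_rot: [-0.002, 3.14, -0.001]
ft_force: [-0.3, 1.6, -0.2]
finger_gap: -0.003
```

```bash
python3 - <<'E'
from h import *
s=observe();print(s["tool_pos"],s["tcp_rot"],s["ft_force"])
A=get_image("wrist")[:,:,::-1];cv2.imwrite("pics/w7.png",A)
E
```

```text
[ 0.6024481  -0.03932252  0.13142101] [-1.61775500e-03  3.14030566e+00 -1.14048794e-03] [-0.28281041  1.56988907 -0.19495829]
```

View pics/w7.png

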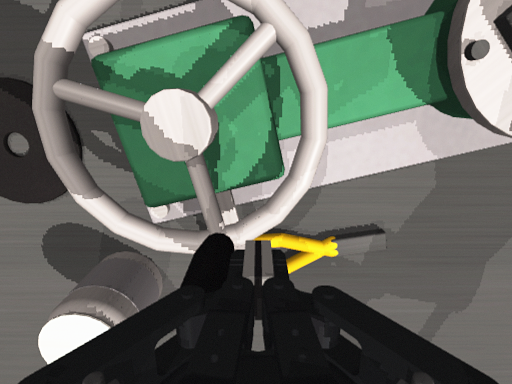

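The handle is back in front of the pointer. The hub is at (180,124) and the spokes end at (65,89), (268,33) and (214,225).

```bash
python3 - <<'E'
from h import *
s=observe()
C=wonz(s,180,124,.11);print(C)
for u,v in((65,89),(268,33),(214,225)):
    p=wonz(s,u,v,.094);print(p,np.hypot(*(p-C)),np.degrees(np.arctan2(*(p-C)[::-1])))
E
```

```text
[ 0.53354674 -0.08217709]
[ 0.51518387 -0.15116785] 0.07139272155104667 -104.90453720579838
[ 0.48632586 -0.0342253 ] 0.0672992253266703 134.5599914864562
[ 0.60060872 -0.06900048] 0.06834421262711565 11.11610368681892
```

Request:
apply_moves([
  [0.3, 0.6, 0],
  [0.8, 1.4, 0],
  [1.5, 2.4, 0],
  [1.5, 3.0, 0],
  [1.5, 3.0, 0],
], grip=[255, 255, 255, 255, 255], yaw=[0, 0, 0, 0, 0])

```text
time_s: 13.65
tool_pos: [0.5865, -0.0077, 0.1315]
tcp_rot: [-0.004, 3.141, 0.0]
ft_force: [0.4, -0.2, 0.3]
finger_gap: -0.001
```

The spokes now agree with their starting angles to within about 1°. I'll rise, move aside and check from the top.

Request:
apply_moves([
  [0, 0, -2],
  [0, 0, -5],
  [0, 0, -9],
  [0, 2, -12],
  [1, 5, -13],
  [2, 9, -13],
  [4, 13, -13],
  [6, 17, -13],
  [8, 20, -13],
  [8, 20, -13],
], grip=[255, 255, 255, 255, 255, 255, 255, 255, 255, 255], yaw=[0, 0, 0, 0, 0, 0, 0, 0, 0, 0])

```text
time_s: 14.65
tool_pos: [0.5041, 0.1945, 0.2617]
tcp_rot: [0.009, -3.141, -0.003]
ft_force: [-0.1, 0.2, 0.4]
finger_gap: 0.0
```

Request:
apply_moves([
  [1, 2, 0],
  [3, 5, 0],
  [5, 9, 0],
  [7, 13, 0],
  [9, 16, 0],
  [10, 19, 0],
  [11, 21, 0],
  [11, 21, 0],
  [11, 21, 0],
], grip=[255, 255, 255, 255, 255, 255, 255, 255, 255], yaw=[0, 0, 0, 0, 0, 0, 0, 0, 0])

```text
time_s: 15.55
tool_pos: [0.3971, 0.4005, 0.2612]
tcp_rot: [-0.003, 3.141, -0.002]
ft_force: [0.6, -0.8, 0.9]
finger_gap: 0.003
```

```bash
python3 - <<'E'
from h import *
s=observe();print(s["tool_pos"],s["ft_force"])
B=get_image("top")[:,:,::-1];A=cv2.imread("pics/top0.png")
cv2.imwrite("pics/end.png",np.vstack([cv2.resize(x[140:290,140:360],(440,300)) for x in(A,B)]))
E
```

```text
[0.39708874 0.40050537 0.26118426] [ 0.58812676 -0.81009846  0.9074189 ]
```

View pics/end.png

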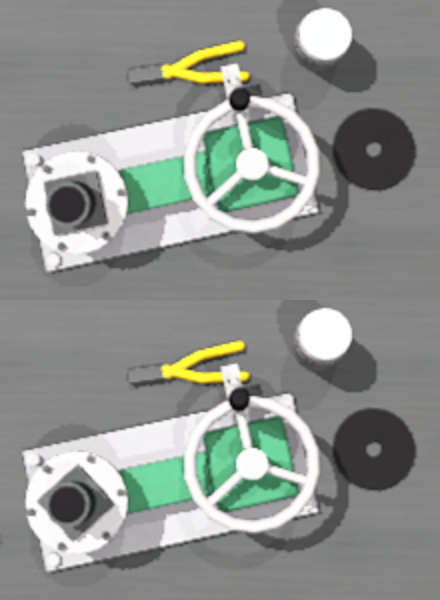

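Before and after match: the handle is back at the pointer (240,99 / 240,399), the flange has turned, and the pliers, can and disc haven't moved.

```bash
python3 -c "
from station import *
print(sign_off())"
```

```text
the job is handed in; nothing more can be done
None
```

I pushed the hand wheel through one full clockwise turn with the closed fingers outside the handle, then backed off, moved clear and handed the job in at about 15.6 s.

- **Wheel angle:** in the last wrist picture before I backed off, the three spokes read within about 1° of their starting angles. The allowance is 10°.
- **Top view from clear of the wheel:** the handle stands at the pointer again and the flange has turned on the faceplate. By eye, the pliers, can and disc are where they were.
- **Force while pushing:** the readings I took stayed at about 2 to 4 N.
- **Disagreement:** my camera estimates of the wheel centre differed by up to about 4 mm between views, and I worked with a value in between. No check failed.

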